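Seat the pulled-out reagent carriers on the sampler deck

TASK

Two of the three reagent carriers on the sampler's deck have been left pulled out towards the loading end. With the fingertips, push each of them by the upright plate at its end gently along its rails until you feel it drop into its locating notches, so that all three carriers sit seated on the deck. Nothing is to be picked up, lifted or rammed; keep the little bottles standing in their pockets and leave everything else on the bench where it is.

Things in the scene. Friction and masses are not known exactly. Their poses are not given: they have to be found in the camera images.
- sampler: benchtop liquid sampler, white and aluminium, bolted down. Origin at table height on the deck's centre line; x along the lanes from the open loading end to the housing (the way carriers are pushed home), y across, z up. Deck 325 mm long (x -170 to 155), 236 mm wide. Three lanes, centres at y -70, 0, 70 mm, parted by aluminium fences 8 mm wide, tops 60 mm above the table, 62 mm apart.
- housing_top (a point): middle of the top of the sampler's white housing at the closed end of the lanes: 145 mm along x, 236 mm wide, 200 mm high; a parked needle carriage juts 30 mm from its front, 120 mm and more above the table.
- home_0 (a point): lane 0 (sampler y -70 mm): where the origin of a seated carrier lies, sampler x 60 mm, 38 mm above the table. Under it the three grey rails have notches 20 mm long, 6 mm deep, square-ended: centre rail 65 mm ahead, outer rails 65 mm behind. Feet are 14 mm long, so a carrier has 3 mm play either way and is stopped by the notch's end. All lanes are alike.
- home_1 (a point): lane 1 (sampler y 0 mm): where the origin of a seated carrier lies, sampler x 60 mm, 38 mm above the table. Notches as in lane 0.
- home_2 (a point): lane 2 (sampler y 70 mm): where the origin of a seated carrier lies, sampler x 60 mm, 38 mm above the table. Notches as in lane 0.
- rail_end_0 (a point): lane 0: loading end of its centre rail, on top of the rail, 44 mm above the table, sampler x -165 mm; other lanes alike. Carriers ride on the rails with the origin at this height; once dropped into the notches it is 6 mm lower and the board, flush with the fence tops before, lies 6 mm below them.
- carrier_a: one of three alike reagent carriers. Origin: centre of the underside of its feet; x along it to its leading end (as the sampler's x), z up. At the start two of the three are 40 to 120 mm out of home and one is seated; which, and in which lane, varies. Aluminium board 170 x 56 x 8 mm, underside 8 mm above the origin, on three slippery feet; about 0.6 kg loaded, slides with 0.7 to 2 N.
- carrier_b: a carrier like carrier_a, same origin and axes. On its board are two pockets 14 mm deep with a small bottle in each (bottle tops 66 mm above the origin) and a grey block of capped tubes.
- carrier_c: a carrier like carrier_a, same origin and axes. On its board are two pockets 14 mm deep with a small bottle in each (bottle tops 66 mm above the origin) and a grey block of capped tubes.
- carrier_a_push (a point): middle of the outer face of carrier_a's upright push plate at its trailing end: 85 mm behind the carrier's origin, 24 mm above it. Plate 44 mm wide, 8 mm thick, 8 to 40 mm above the origin; on top a black grip bar 12 mm thick, set back 1 mm, up to 47 mm.
- carrier_b_push (a point): middle of the outer face of carrier_b's upright push plate at its trailing end: 85 mm behind the carrier's origin, 24 mm above it. Plate 44 mm wide, 8 mm thick, 8 to 40 mm above the origin; on top a black grip bar 12 mm thick, set back 1 mm, up to 47 mm.
- carrier_c_push (a point): middle of the outer face of carrier_c's upright push plate at its trailing end: 85 mm behind the carrier's origin, 24 mm above it. Plate 44 mm wide, 8 mm thick, 8 to 40 mm above the origin; on top a black grip bar 12 mm thick, set back 1 mm, up to 47 mm.
- vial_1: small capped bottle standing loose in a pocket of carrier_a, 28 mm across, 50 mm tall, 40 g; origin at the centre of its underside, z up. Not to be handled.
- vial_2: small capped bottle standing loose in a pocket of carrier_a, 28 mm across, 46 mm tall, 40 g; origin at the centre of its underside, z up. Not to be handled.
- vial_3: small capped bottle standing loose in a pocket of carrier_b, 28 mm across, 50 mm tall, 40 g; origin at the centre of its underside, z up. Not to be handled.
- vial_4: small capped bottle standing loose in a pocket of carrier_b, 28 mm across, 46 mm tall, 40 g; origin at the centre of its underside, z up. Not to be handled.
- vial_5: small capped bottle standing loose in a pocket of carrier_c, 28 mm across, 50 mm tall, 40 g; origin at the centre of its underside, z up. Not to be handled.
- vial_6: small capped bottle standing loose in a pocket of carrier_c, 28 mm across, 46 mm tall, 40 g; origin at the centre of its underside, z up. Not to be handled.
- wash_bottle: white wash bottle 68 mm across, 185 mm tall with spout; origin at centre of its base. Bystander.
- tip_box: closed box of pipette tips, 120 x 84 x 62 mm; origin at centre of its underside. Bystander.
- timer: flat bench timer 62 x 66 x 18 mm; origin at centre of its underside. Bystander.
- pen: marker pen, 135 mm long, 13 mm thick, lying; origin at its middle, underside. Bystander.
There are look-alikes about, which are no part of the job. What is shaped like the carrier_b but blue or pink is not meant.

How it is judged:
At the end, for the whole second after the job is handed in: all three carriers are seated: each within 6 mm of home along its lane, dropped into the notches (origin at most 40.5 mm above the table), level within 0.03 rad and at rest; all six bottles upright in their pockets (x of carrier_a in the frame of sampler between 0.054 and 0.066 m and z of each of carrier_a, carrier_b, carrier_c in the frame of sampler below 0.0405 m and angle between each of carrier_a, carrier_b, carrier_c's own z axis and vertical below 0.03 rad and linear speed of each of carrier_a, carrier_b, carrier_c below 0.02 m/s and x of carrier_b in the frame of sampler between 0.054 and 0.066 m and x of carrier_c in the frame of sampler between 0.054 and 0.066 m and angle between each of vial_1, vial_2, vial_3, vial_4, vial_5, vial_6's own z axis and vertical below 0.2 rad and height (world z) of each of vial_1, vial_2, vial_3, vial_4, vial_5, vial_6 below 0.062 m); the robot touches nothing.
It fails at once if a carrier is lifted off its rails (more than 12 mm above riding height) or tipped (z of any of carrier_a, carrier_b, carrier_c in the frame of sampler above 0.056 m or angle between any of carrier_a, carrier_b, carrier_c's own z axis and vertical above 0.2 rad).
It fails at once if a bottle is lifted or tipped over (angle between any of vial_1, vial_2, vial_3, vial_4, vial_5, vial_6's own z axis and vertical above 0.4 rad or height (world z) of any of vial_1, vial_2, vial_3, vial_4, vial_5, vial_6 above 0.075 m).
It fails at once if a carrier is rammed (more than 100 N) (contact force between any of the fingers, the arm and carrier_a above 100 N or contact force between any of the fingers, the arm and carrier_b above 100 N or contact force between any of the fingers, the arm and carrier_c above 100 N).
It fails at once if something else on the bench is pushed away (more than 30 mm) (distance of any of wash_bottle, timer, pen, tip_box from where it was at the start of the episode above 0.03 m).
It also fails if it takes over 58 s, if anything falls off the work surface, if the arm or the gripper's body presses on something with over 40 N, if the wrist force passes 120 N, or if a joint passes its speed limit or range.

ROBOT

A 7-joint arm with a two-finger parallel gripper is mounted at the origin on the work surface. World frame = base frame: x ahead of the robot, y to its left, z up, the work surface at z = 0. Lengths are in m, angles in rad, forces in N, time in s.
With the tool pointing down it reaches from about 0.4 to 0.9 m from the base axis. Payload 5.5 kg.
Tool frame: the origin (TCP) lies between the finger pads; the fingertips stand env.tip_extent ahead of it and the grasp point (between the pads) lies 3 mm ahead of it (env.tip_extent is the distance from the TCP to the fingertips, in m); z points along the fingers, x is the direction in which the jaws open and shut, and the axes are right-handed (so a half turn about z gives the same grasp; the last joint's range is limited). The gripper opens to 85 mm and grips with 20 to 120 N. Pads are 22 mm wide; open, the fingers measure 114 mm over their backs; the gripper's body (76 mm by 85 mm) begins 54 mm behind the grasp point. The pads swing forward as they close: fully open they stand 13 mm farther back than shut.
Start: joints at [1.409, 0.501, -0.427, 1.55, 0.221, 1.138, -0.21], TCP at [0.268, -0.592, 0.253] pointing down, gripper open.
Joint ranges: [-2.88, 2.88], [-0.31, 2.03], [-1.54, 1.56], [0.2, 2.42], [-1.41, 4.55], [0.19, 2.02], [-2.57, 2.57]. Speed limits (rad/s): [2.57, 2.57, 3.14, 3.14, 3.14, 3.14, 3.14].

INTERFACE

Orientations are given as a unit quaternion [x, y, z, w].
In Python, from cell import env gives the robot as it stands. The module is installed in compiled form; this text tells all that it offers.
- The arm moves only by the tool drive_tool, never from a script. Its argument "targets" is one flat list of numbers, 7 for each row, row after row: the shift along the tool's x, y, z in mm, then the turn, a rotation vector about the tool's x, y, z in degrees, then the opening, from 0 (shut) to 1 (fully open). In form: [x, y, z, ax, ay, az, jaw, x, y, z, ax, ay, az, jaw, ...]. A call has 1 to 8 rows; each row shifts and turns the commanded pose from where the row before left it, along the tool's axes as they then stand; what a row does not reach is not made up. A row lasts 1/8 s, in which the tool goes at most 62.5 mm and 10.7 degrees, less where a joint would pass 70% of its speed; a pose out of reach is approached as far as the arm can. A call is refused whole if a number of a shift passes 62.5 or a number of a turn 10.7, either way. A call with a gripper value outside its range is refused whole. The fingers move at their own pace and stop on an object; "squeeze" is the grip in N (left out, the last holds). Time passes only in rows, so rows that do not move let the fingers close. It gives the time, the measured TCP pose, the force and the opening at its end, in the units of the state.
- env.get_obs(): the state, without advancing time (a new reading comes with each control period).
- env.snapshot(name): name is "side" or "top" or "wrist"; returns a dict with "frame" (384x512x3 uint8, blue, green, red), "fx", "fy", "cx", "cy" (pixels), "cam_to_world" (4x4, takes a point from camera to world coordinates). Camera axes: x right, y up, looking along -z (the intrinsics and any distortion apply to the point x, -y, -z); pixel columns grow to the right and rows downward; lengths in m; the calibration is good to about 2 mm. A picture is of the moment at which its call begins. There is no depth.
- env.finish_job(): hands the job in, once; it reports no verdict.
The state is a dict: "time_s": time; "q": joint angles; "qd": joint speeds; "joint_efforts": joint torques, N m; "tcp_pos": TCP position; "eef_rot": TCP orientation; "force": force on the tool from outside, world axes, zero at the start; "wrist_torque": the same for the moment, N m; "opening": finger opening in m.
Only numpy, scipy, OpenCV 4.12 (cv2) and the standard library are available. Lean on these libraries where they do the work, as an engineer would, in place of code of your own. Each camera call takes 0.05 s, during which the arm holds its last target.

## Working session

There is one attempt and no reset: what is moved stays moved. The work goes in short steps, Python scripts to look and compute and a tool call to move; the robot and the scene stay as the last step left them, time stands still between calls to the robot, and variables do not carry over. Pictures are saved under pics/ and viewed, and the job is handed in when it is done.

Besides the shell and the picture viewer there is one more tool, called after ">>>" by a JSON object that holds its "api" and its "payload", one argument or row to a line. drive_tool: Moves the arm, as the interface text tells. Its arguments: {"type":"object","properties":{"targets":{"type":"array","items":{"type":"number"}},"squeeze":{"type":"number"}},"required":["targets"]}

```bash
mkdir -p pics
python3 - <<'E'
from cell import env
import cv2
o=env.get_obs()
for k in o: print(k,o[k])
print(env.tip_extent)
for n in("side","top","wrist"):
    s=env.snapshot(n); cv2.imwrite(f"pics/{n}0.png",s["frame"])
    print(n,s["fx"],s["fy"],s["cx"],s["cy"],s["cam_to_world"], [k for k in s])
E
```

```text
time_s 0.0
q [ 1.40922127  0.5018577  -0.4267725   1.55141977  0.22081455  1.13827798
 -0.21030361]
qd [ 2.14999390e-04 -5.51592538e-04 -8.98277689e-05  7.33414816e-04
 -1.45577229e-03  4.79126902e-04 -1.14215072e-03]
joint_efforts [ 4.72377378e-04 -5.69511652e+01 -5.81617087e+00 -2.80937147e+01
  1.05571974e-02  1.19520168e-02  1.52354204e-05]
tcp_pos [ 0.26756149 -0.59168854  0.25226404]
eef_rot [ 8.40281614e-01 -5.42149334e-01 -7.85556425e-04 -5.39631551e-04]
force [0.54701451 0.08060243 0.33089247]
wrist_torque [-0.02763466 -0.01416282 -0.00055686]
opening 0.08522293821367119
0.022
side 379.29520568114333 379.29520568114333 261.64928803529756 196.98145085386173 [[-0.92579809  0.28599213 -0.24719708  0.26343136]
 [-0.37763307 -0.6701866   0.63893911  0.72915703]
 [ 0.01706338  0.6848784   0.72845756  0.95564213]
 [ 0.          0.          0.          1.        ]] ['frame', 'fx', 'fy', 'cx', 'cy', 'cam_to_world']
top 360.3349134117654 360.3349134117654 253.78608915372342 194.42718174896635 [[-0.02767435  0.99189024 -0.12404792  0.3510766 ]
 [-0.99952456 -0.02914544 -0.01005971  0.01702964]
 [-0.01359356  0.12371055  0.99222523  1.50515989]
 [ 0.          0.          0.          1.        ]] ['frame', 'fx', 'fy', 'cx', 'cy', 'cam_to_world']
wrist 277.42573221173274 277.42573221173274 251.62840402728972 194.20013453686525 [[ 0.41185768  0.8801645   0.23597395  0.32736877]
 [-0.91124612  0.39835831  0.10460002 -0.56512897]
 [-0.00193696 -0.25811066  0.96611342  0.37353585]
 [ 0.          0.          0.          1.        ]] ['frame', 'fx', 'fy', 'cx', 'cy', 'cam_to_world']
```

View pics/side0.png

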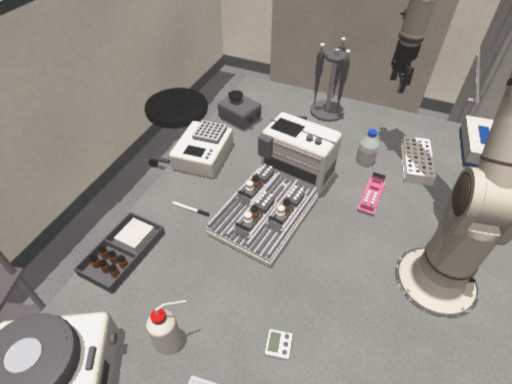

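View pics/top0.png

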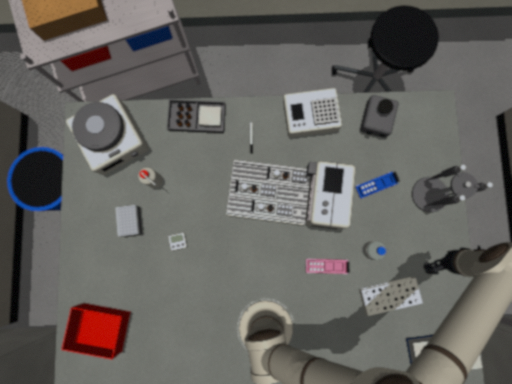

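View pics/wrist0.png

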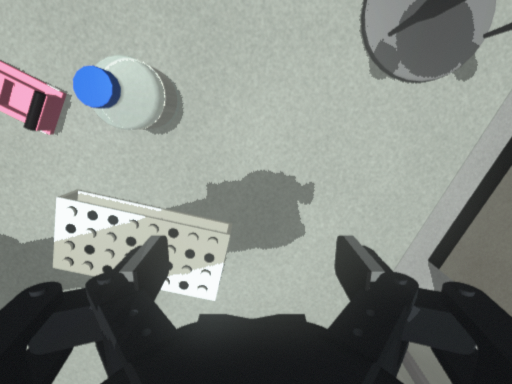

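The sampler sits at about (290,190) in the top picture, with the housing to the right (world -y) and the loading end to the left (world +y). I'll enlarge it.

Run:
```python
import cv2
t=cv2.imread("pics/top0.png")[150:240,215:365]
cv2.imwrite("pics/topz.png",cv2.resize(t,None,fx=5.3,fy=5.3,interpolation=cv2.INTER_CUBIC))
t=cv2.imread("pics/side0.png")[105:265,200:350]
cv2.imwrite("pics/sidez.png",cv2.resize(t,None,fx=3.7,fy=3.7,interpolation=cv2.INTER_CUBIC))
```

```text
(no output)
```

View pics/topz.png

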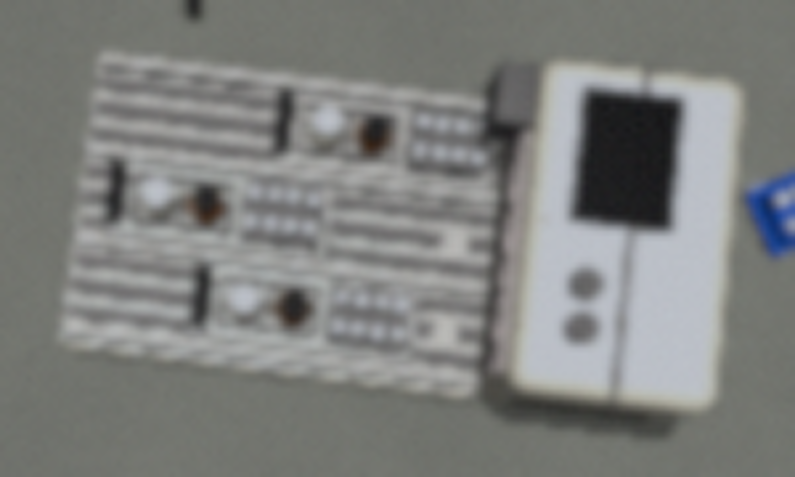

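View pics/sidez.png

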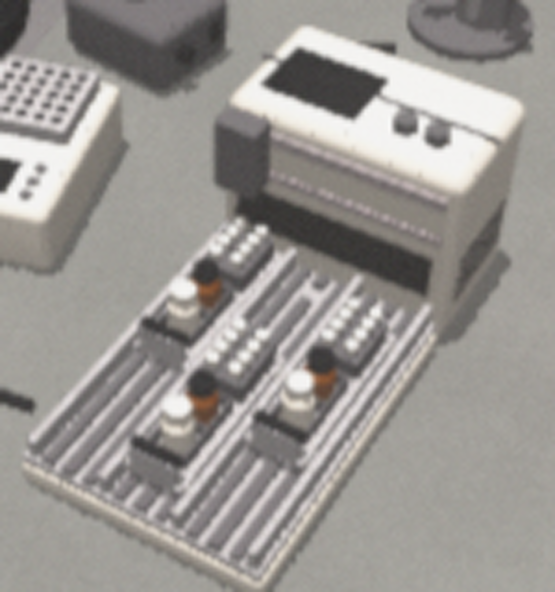

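```bash
cat > h.py <<'E'
import numpy as np, cv2
from scipy.optimize import least_squares
from scipy.spatial.transform import Rotation as R
def proj(cam,P):
    T=np.linalg.inv(cam["cam_to_world"]); p=np.c_[np.atleast_2d(P),np.ones(len(np.atleast_2d(P)))]@T.T
    return np.c_[cam["cx"]+cam["fx"]*p[:,0]/-p[:,2], cam["cy"]-cam["fy"]*p[:,1]/-p[:,2]]
def s2w(v,P):
    P=np.atleast_2d(P);c,s=np.cos(v[2]),np.sin(v[2])
    return np.c_[v[0]+c*P[:,0]-s*P[:,1],v[1]+s*P[:,0]+c*P[:,1],P[:,2]]
E
python3 - <<'E'
from cell import env
from h import *
import pickle
cams={n:env.snapshot(n) for n in("top","side")}
pickle.dump(cams,open("cams.pkl","wb"))
top=np.array([[284,122],[116,191],[203,296]])/5.3+[215,150]
side=np.array([[168,328],[157,447],[283,423]])/3.7+[200,105]
def pts(v): return s2w(v,[[-18,70,85],[-18-v[3]*1000,0,91],[-18-v[4]*1000,-70,91]]*np.array([[.001]*3]))
def f(v):
    P=pts(v); return np.r_[(proj(cams["top"],P)-top).ravel(),(proj(cams["side"],P)-side).ravel()]
r=least_squares(f,[0.55,-0.05,-1.57,.1,.05]); print(r.x,r.fun.round(2))
v=r.x
# overlay check
for n,o,sz,k in(("top",(215,150),(150,90),5.3),("side",(200,105),(150,160),3.7)):
    im=cams[n]["frame"][o[1]:o[1]+sz[1],o[0]:o[0]+sz[0]]
    im=cv2.resize(im,None,fx=k,fy=k,interpolation=cv2.INTER_CUBIC)
    def L(a,b,c):
        q=(proj(cams[n],s2w(v,np.array([a,b])/1000))-o+.5)*k
        cv2.line(im,*[tuple(int(t) for t in x) for x in q],c,1)
    for y in(-105,-35,35,105): L([-165,y,60],[155,y,60],(0,0,255))
    for a,b in(([-170,-118,0],[-170,118,0]),([-170,118,0],[155,118,0]),([155,-118,200],[155,118,200]),([300,-118,200],[300,118,200])): L(a,b,(255,0,0))
    cv2.imwrite(f"pics/ov_{n}.png",im)
E
```

```text
[ 0.5405558  -0.03443665 -1.74845249  0.11731186  0.04124074] [-0.26  0.13 -0.32 -0.26 -0.43  0.13 -0.06 -0.37  0.24 -0.19  0.13 -0.38]
```

View pics/ov_top.png

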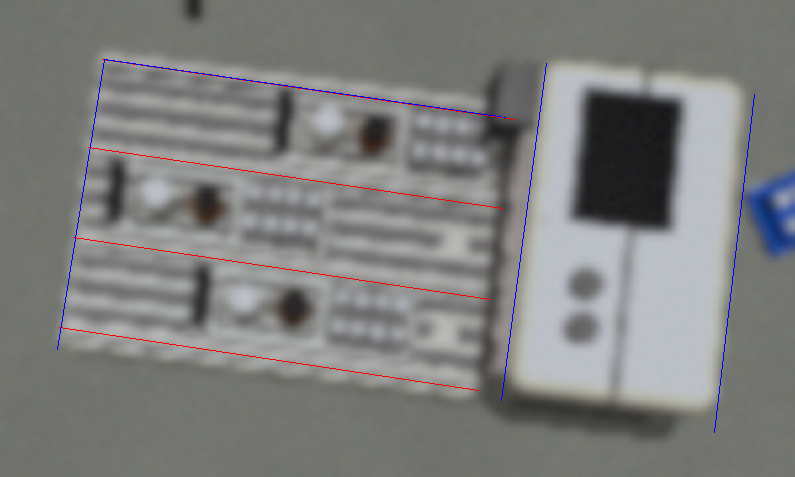

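View pics/ov_side.png

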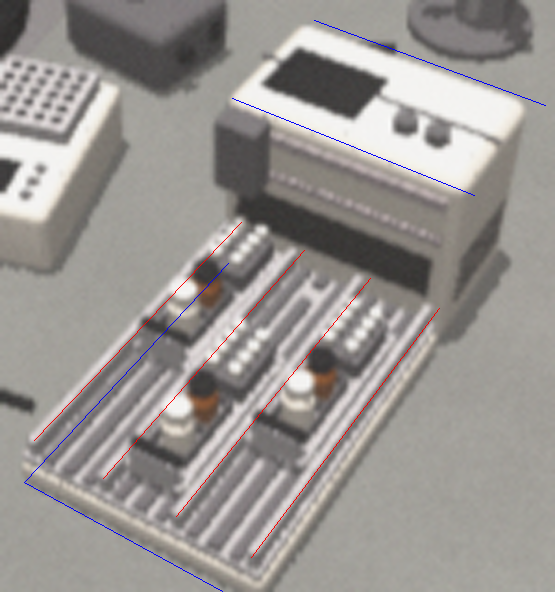

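Run:
```python
from h import *
import pickle
cams=pickle.load(open("cams.pkl","rb"))
top=(np.array([[284,122],[116,191],[203,296],[545,62],[742,80],[715,410],[515,388],[545,62],[742,80],[715,410],[515,388]])+.5)/5.3-.5+[215,150]
side=(np.array([[168,328],[157,447],[283,423],[230,105],[310,25],[525,100],[455,195]])+.5)/3.7-.5+[200,105]
top=top[:7]
def pts(v):
    h=v[5]*1000
    return s2w(v,np.array([[-18,70,85],[-18-v[3]*1000,0,91],[-18-v[4]*1000,-70,91],[h,118,200],[h+145,118,200],[h+145,-118,200],[h,-118,200]])*.001)
def f(v):
    P=pts(v); return np.r_[(proj(cams["top"],P)-top).ravel(),(proj(cams["side"],P)-side).ravel()]
r=least_squares(f,[0.55,-0.05,-1.57,.1,.05,.155],loss="soft_l1"); print(r.x);print(r.fun.reshape(-1,2).round(2))
v=r.x
print("home1 push target world",s2w(v,[[-.025,0,.06]]))
```

```text
[ 0.54343776 -0.03600204 -1.72695806  0.11898994  0.04426808  0.15114785]
[[ 0.13 -0.14]
 [-0.06  0.08]
 [-0.08  0.07]
 [-1.12 -1.61]
 [ 1.04 -0.17]
 [-0.03  1.53]
 [-2.47  0.52]
 [-0.49 -0.25]
 [ 0.44  0.29]
 [-0.11 -0.16]
 [-1.99 -1.66]
 [-2.02 -1.42]
 [ 2.76  0.47]
 [ 3.25 -0.68]]
home1 push target world [[ 0.54732596 -0.01130625  0.06      ]]
```

```bash
cat >> h.py <<'E'
V=np.array([0.54344,-0.0360,-1.727])
def tool_delta(o,target_s,yaw_tool_y):
    """target TCP in sampler frame; report tool-frame shift and turn about tool z"""
    Rm=R.from_quat(o["eef_rot"]).as_matrix()
    tw=s2w(V,[target_s])[0]; d=Rm.T@(tw-o["tcp_pos"])*1000
    Rt=np.column_stack([np.cross([np.cos(yaw_tool_y),np.sin(yaw_tool_y),0],[0,0,-1]),[np.cos(yaw_tool_y),np.sin(yaw_tool_y),0],[0,0,-1]])
    rv=np.degrees(R.from_matrix(Rm.T@Rt).as_rotvec())
    return tw,d.round(1),rv.round(2)
E
python3 - <<'E'
from cell import env
from h import *
o=env.get_obs()
print(tool_delta(o,[-.21,0,.33],V[2]),tool_delta(o,[-.21,0,.33],V[2]+np.pi))
E
```

```text
(array([0.57610954, 0.17144325, 0.33      ]), array([-568.5, -595.6,  -76.6]), array([-3.000e-02,  5.000e-02, -5.671e+01])) (array([0.57610954, 0.17144325, 0.33      ]), array([-568.5, -595.6,  -76.6]), array([5.0000e-02, 3.0000e-02, 1.2329e+02]))
```

>>> {"api": "drive_tool", "payload": {
  "targets": [0,0,-40,0,0,0,0,-20,-20,-36,0,0,0,0,-42,-44,0,0,0,0,0,-42,-44,0,0,0,0,0,-42,-44,0,0,0,0,0,-42,-44,0,0,0,0,0]
}}

```text
time_s: 1.0
tcp_pos: [0.3695, -0.3382, 0.3295]
eef_rot: [0.84, -0.542, 0.0, 0.0]
force: [0.5, 0.2, -0.4]
opening: -0.0001
```

Run:
```python
from cell import env
from h import *
o=env.get_obs()
print(o["q"].round(2),o["force"].round(1),o["time_s"],o["tcp_pos"],tool_delta(o,[-.21,0,.33],V[2]))
```

```text
[ 1.21  0.17 -0.58  1.82  0.1   1.18 -0.55] [ 0.5  0.2 -0.4] 1.0 [ 0.36952779 -0.33821407  0.32946381] (array([0.57610954, 0.17144325, 0.33      ]), array([-379.2, -398.3,   -0.8]), array([ 2.000e-02, -4.000e-02, -5.671e+01]))
```

>>> {"api": "drive_tool", "payload": {
  "targets": [-42,-44,0,0,0,0,0,-42,-44,0,0,0,0,0,-42,-44,0,0,0,0,0,-42,-44,0,0,0,0,0,-42,-44,0,0,0,0,0,-42,-44,0,0,0,0,0,-42,-44,0,0,0,0,0,-42,-44,0,0,0,0,0]
}}

```text
time_s: 2.0
tcp_pos: [0.5519, 0.1125, 0.3294]
eef_rot: [0.84, -0.543, 0.0, 0.0]
force: [0.8, -0.9, 0.1]
opening: 0.0003
```

>>> {"api": "drive_tool", "payload": {
  "targets": [-22,-23,0,0,0,-9.5,0,0,0,0,0,0,-9.5,0,0,0,0,0,0,-9.5,0,0,0,0,0,0,-9.5,0,0,0,0,0,0,-9.5,0,0,0,0,0,0,-9.2,0,0,0,0,0,0,0,0]
}}

```text
time_s: 2.88
tcp_pos: [0.5631, 0.1404, 0.3291]
eef_rot: [0.997, -0.079, -0.0, -0.0]
force: [-0.8, -0.5, 0.6]
opening: -0.0001
```

Run:
```python
from cell import env
from h import *
o=env.get_obs()
print(o["q"].round(2),o["time_s"],o["tcp_pos"],tool_delta(o,[-.21,0,.33],V[2]))
s=env.snapshot("wrist"); cv2.imwrite("pics/w1.png",s["frame"])
import pickle; pickle.dump(s,open("w1.pkl","wb"))
```

```text
[ 0.51  0.48 -1.09  1.63  0.44  1.3  -0.81] 2.875 [0.56308551 0.14044219 0.32909361] (array([0.57610954, 0.17144325, 0.33      ]), array([  8. , -32.7,  -0.9]), array([-0.02,  0.03, -0.1 ]))
```

View pics/w1.png

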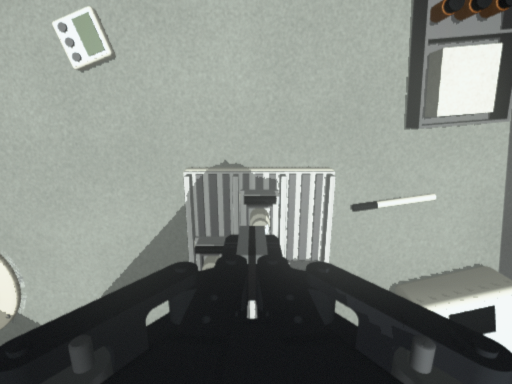

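Run:
```python
from h import *
import pickle
s=pickle.load(open("w1.pkl","rb"))
o=(170,155);k=4;im=s["frame"][o[1]:285,o[0]:350]
im=cv2.resize(im,None,fx=k,fy=k,interpolation=cv2.INTER_CUBIC)
def L(a,b,c):
    q=(proj(s,s2w(V,np.array([a,b])/1000))-o+.5)*k
    cv2.line(im,*[tuple(int(t) for t in x) for x in q],c,1)
for y in(-105,-35,35,105): L([-165,y,60],[155,y,60],(0,0,255))
L([-170,-118,0],[-170,118,0],(255,0,0))
L([-78+60-119,-22,91],[-78+60-119,22,91],(0,255,0))
L([-78+60-44,-92,91],[-78+60-44,-48,91],(0,255,0))
cv2.imwrite("pics/w1z.png",im)
```

```text
(no output)
```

View pics/w1z.png

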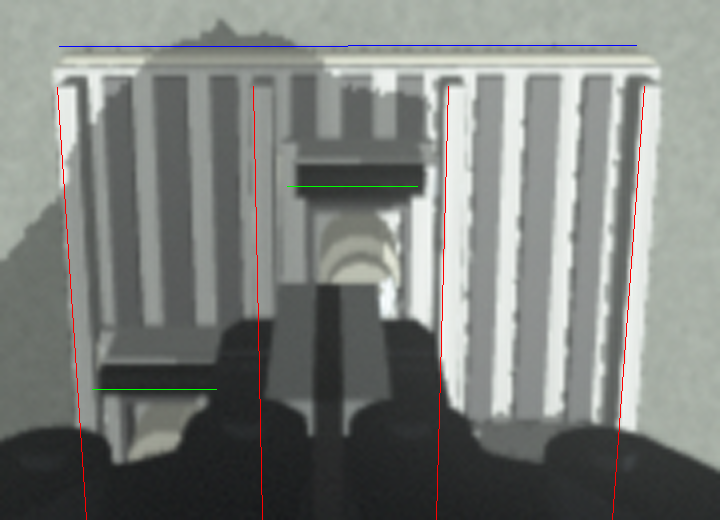

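The wrist view shows the deck square to the tool. The lane 1 grip bar is at about (260,198), the lane 0 bar at about (210,250), and lane 2 has its carrier farther home. The lateral error is about +2 mm. I'll go down behind lane 1.

>>> {"api": "drive_tool", "payload": {
  "targets": [10,-33,0,0,0,-0.1,0,0,0,60,0,0,0,0,0,0,60,0,0,0,0,0,0,50,0,0,0,0,0,0,40,0,0,0,0,0,0,25,0,0,0,0,0,0,8,0,0,0,0,0,0,0,0,0,0,0]
}}

```text
time_s: 3.92
tcp_pos: [0.5787, 0.172, 0.087]
eef_rot: [0.997, -0.078, 0.0, -0.0]
force: [0.2, -0.4, 0.0]
opening: 0.0004
```

Run:
```python
from cell import env
from h import *
o=env.get_obs()
print(o["q"].round(2),o["time_s"],o["tcp_pos"],o["force"],tool_delta(o,[-.155,0.002,.086],V[2]))
for n in("side","wrist"):
    s=env.snapshot(n); cv2.imwrite(f"pics/{n}2.png",s["frame"])
f=cv2.imread("pics/side2.png")[105:265,200:350]
cv2.imwrite("pics/side2z.png",cv2.resize(f,None,fx=3.7,fy=3.7,interpolation=cv2.INTER_CUBIC))
```

```text
[ 0.29  0.77 -0.87  1.78  0.72  0.94 -1.05] 3.925 [0.57868746 0.17200438 0.08700802] [ 0.23862044 -0.35833875  0.01576925] (array([0.56952888, 0.11680174, 0.086     ]), array([-0.5, 56. ,  1. ]), array([-0.03, -0.05,  0.06]))
```

View pics/side2z.png

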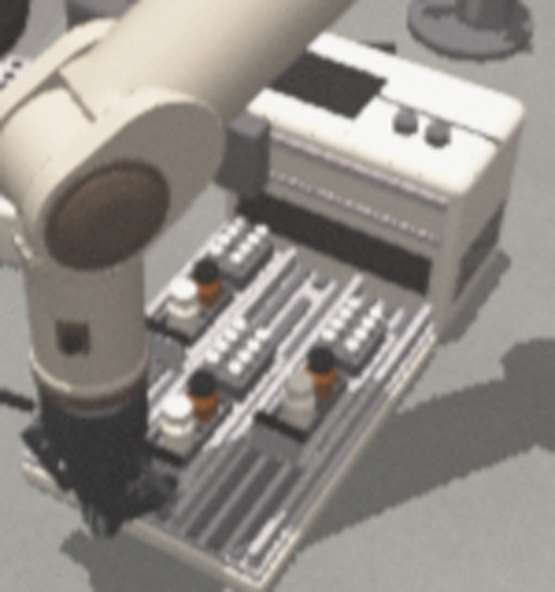

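View pics/wrist2.png

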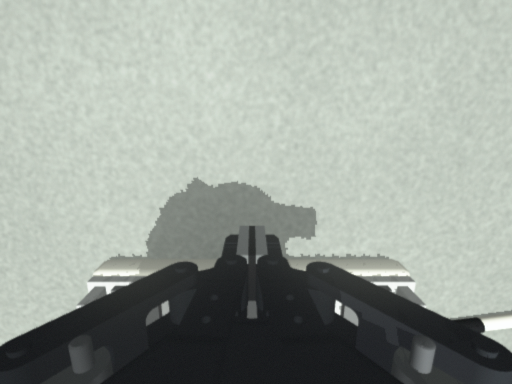

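>>> {"api": "drive_tool", "payload": {
  "targets": [0,15,1,0,0,0,0,0,12,0,0,0,0,0,0,8,0,0,0,0,0,0,5,0,0,0,0,0,0,3,0,0,0,0,0,0,3,0,0,0,0,0]
}}

```text
time_s: 4.78
tcp_pos: [0.571, 0.1264, 0.0854]
eef_rot: [0.997, -0.077, 0.0, -0.0]
force: [-0.3, -0.5, -0.8]
opening: -0.0
```

>>> {"api": "drive_tool", "payload": {
  "targets": [0,3,0,0,0,0,0,0,3,0,0,0,0,0,0,3,0,0,0,0,0,0,3,0,0,0,0,0,0,3,0,0,0,0,0]
}}

```text
time_s: 5.4
tcp_pos: [0.5687, 0.1116, 0.0853]
eef_rot: [0.997, -0.077, 0.0, -0.0]
force: [-0.2, 1.0, -0.1]
opening: -0.0001
```

>>> {"api": "drive_tool", "payload": {
  "targets": [0,4,0,0,0,0,0,0,4,0,0,0,0,0,0,4,0,0,0,0,0,0,4,0,0,0,0,0,0,4,0,0,0,0,0,0,4,0,0,0,0,0,0,4,0,0,0,0,0]
}}

```text
time_s: 6.28
tcp_pos: [0.5644, 0.0834, 0.0853]
eef_rot: [0.997, -0.077, 0.0, -0.0]
force: [-0.3, 0.8, -1.4]
opening: -0.0001
```

Run:
```python
from cell import env
from h import *
o=env.get_obs()
print(o["time_s"],o["tcp_pos"],o["force"],tool_delta(o,[-.025-.011,0.002,.086],V[2]))
s=env.snapshot("side")
f=s["frame"][105:265,200:350]
cv2.imwrite("pics/side3z.png",cv2.resize(f,None,fx=3.7,fy=3.7,interpolation=cv2.INTER_CUBIC))
```

```text
6.275 [0.56439128 0.08343859 0.08532878] [-0.30850155  0.81717779 -1.35703586] (array([ 0.55101614, -0.00074944,  0.086     ]), array([-0.3, 85.2, -0.7]), array([-0.  , -0.  ,  0.09]))
```

View pics/side3z.png

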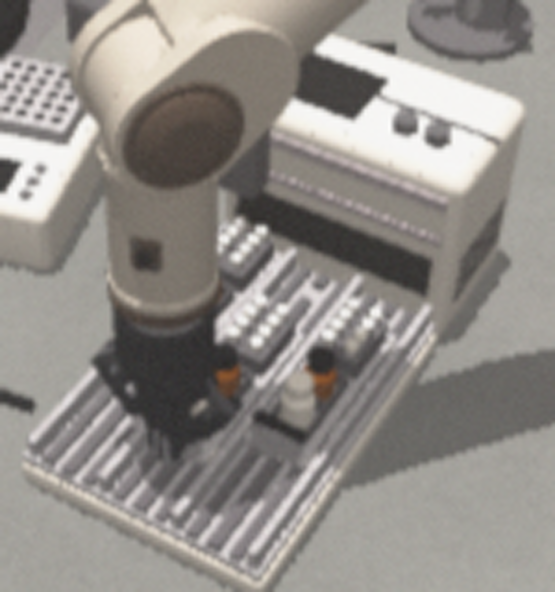

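The lane 1 carrier is moving with the tool: its bottle has advanced and the push force is about 1 N. I'll keep pushing.

>>> {"api": "drive_tool", "payload": {
  "targets": [0,4,0,0,0,0,0,0,4,0,0,0,0,0,0,4,0,0,0,0,0,0,4,0,0,0,0,0,0,4,0,0,0,0,0,0,4,0,0,0,0,0,0,4,0,0,0,0,0,0,4,0,0,0,0,0]
}}

```text
time_s: 7.32
tcp_pos: [0.5595, 0.0519, 0.0854]
eef_rot: [0.997, -0.077, 0.0, -0.0]
force: [0.5, 2.2, 1.3]
opening: 0.0002
```

>>> {"api": "drive_tool", "payload": {
  "targets": [0,4,0,0,0,0,0,0,4,0,0,0,0,0,0,4,0,0,0,0,0,0,4,0,0,0,0,0,0,4,0,0,0,0,0,0,4,0,0,0,0,0,0,4,0,0,0,0,0]
}}

```text
time_s: 8.2
tcp_pos: [0.5552, 0.0242, 0.0854]
eef_rot: [0.997, -0.077, 0.0, -0.0]
force: [0.0, 1.9, 1.5]
opening: -0.0002
```

>>> {"api": "drive_tool", "payload": {
  "targets": [0,3,0,0,0,0,0,0,2,0,0,0,0,0,0,2,0,0,0,0,0,0,2,0,0,0,0,0]
}}

```text
time_s: 8.7
tcp_pos: [0.5538, 0.0155, 0.0853]
eef_rot: [0.997, -0.077, 0.0, -0.0]
force: [-1.1, 1.8, 1.5]
opening: 0.0001
```

Run:
```python
from cell import env
from h import *
o=env.get_obs()
print(o["time_s"],o["tcp_pos"],o["force"],tool_delta(o,[-.025-.011,0.002,.086],V[2]))
s=env.snapshot("side")
f=s["frame"][105:265,200:350]
cv2.imwrite("pics/side4z.png",cv2.resize(f,None,fx=3.7,fy=3.7,interpolation=cv2.INTER_CUBIC))
```

```text
8.7 [0.55378586 0.0154793  0.08531699] [-1.12503801  1.77444209  1.53997548] (array([ 0.55101614, -0.00074944,  0.086     ]), array([-0.2, 16.5, -0.7]), array([-0. , -0. ,  0.1]))
```

View pics/side4z.png

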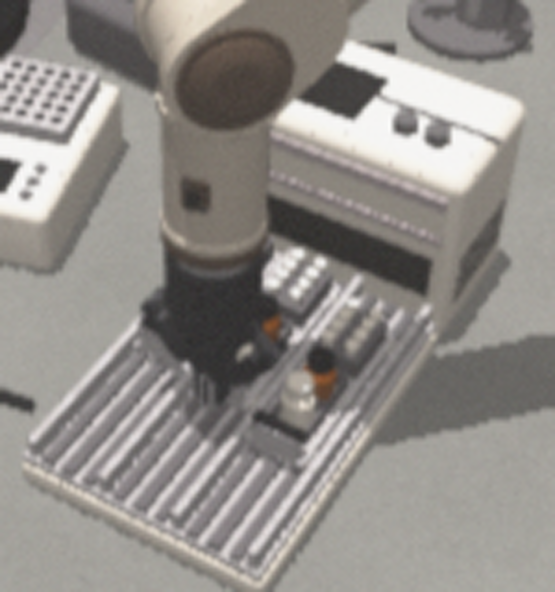

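>>> {"api": "drive_tool", "payload": {
  "targets": [0,1.5,0,0,0,0,0,0,1.5,0,0,0,0,0,0,1.5,0,0,0,0,0,0,1.5,0,0,0,0,0]
}}

```text
time_s: 9.25
tcp_pos: [0.5528, 0.0094, 0.0853]
eef_rot: [0.997, -0.077, -0.0, 0.0]
force: [-0.1, 1.8, 0.0]
opening: -0.0005
```

>>> {"api": "drive_tool", "payload": {
  "targets": [0,1.5,0,0,0,0,0,0,1.5,0,0,0,0,0]
}}

```text
time_s: 9.5
tcp_pos: [0.5523, 0.0065, 0.0852]
eef_rot: [0.997, -0.077, -0.0, 0.0]
force: [-0.1, 2.0, 0.1]
opening: -0.0
```

>>> {"api": "drive_tool", "payload": {
  "targets": [0,1.2,0,0,0,0,0]
}}

```text
time_s: 9.62
tcp_pos: [0.5522, 0.0053, 0.0852]
eef_rot: [0.997, -0.077, -0.0, 0.0]
force: [-0.2, 1.3, 0.1]
opening: -0.0002
```

>>> {"api": "drive_tool", "payload": {
  "targets": [0,1.2,0,0,0,0,0]
}}

```text
time_s: 9.75
tcp_pos: [0.5519, 0.0041, 0.0852]
eef_rot: [0.997, -0.077, -0.0, 0.0]
force: [1.0, 2.0, 0.3]
opening: 0.0
```

>>> {"api": "drive_tool", "payload": {
  "targets": [0,1.2,0,0,0,0,0]
}}

```text
time_s: 9.88
tcp_pos: [0.5517, 0.0028, 0.0852]
eef_rot: [0.997, -0.077, -0.0, 0.0]
force: [-0.5, 0.1, -0.6]
opening: 0.0002
```

>>> {"api": "drive_tool", "payload": {
  "targets": [0,1,0,0,0,0,0]
}}

```text
time_s: 10.0
tcp_pos: [0.5516, 0.0018, 0.0852]
eef_rot: [0.997, -0.077, -0.0, 0.0]
force: [0.2, 1.9, -1.0]
opening: 0.0004
```

>>> {"api": "drive_tool", "payload": {
  "targets": [0,1,0,0,0,0,0]
}}

```text
time_s: 10.12
tcp_pos: [0.5515, 0.001, 0.0853]
eef_rot: [0.997, -0.077, -0.0, -0.0]
force: [0.1, 0.9, -1.1]
opening: 0.0003
```

>>> {"api": "drive_tool", "payload": {
  "targets": [0,1,0,0,0,0,0]
}}

```text
time_s: 10.25
tcp_pos: [0.5514, 0.0001, 0.0853]
eef_rot: [0.997, -0.077, -0.0, -0.0]
force: [0.7, 1.8, -0.9]
opening: 0.0002
```

>>> {"api": "drive_tool", "payload": {
  "targets": [0,1,0,0,0,0,0]
}}

```text
time_s: 10.38
tcp_pos: [0.5512, -0.0009, 0.0853]
eef_rot: [0.997, -0.077, -0.0, -0.0]
force: [-0.9, 1.5, -0.9]
opening: 0.0002
```

>>> {"api": "drive_tool", "payload": {
  "targets": [0,1,0,0,0,0,0]
}}

```text
time_s: 10.5
tcp_pos: [0.5511, -0.0019, 0.0853]
eef_rot: [0.997, -0.077, -0.0, -0.0]
force: [0.9, 2.2, -1.3]
opening: 0.0001
```

>>> {"api": "drive_tool", "payload": {
  "targets": [0,1,0,0,0,0,0]
}}

```text
time_s: 10.62
tcp_pos: [0.5509, -0.0029, 0.0853]
eef_rot: [0.997, -0.077, 0.0, -0.0]
force: [0.3, 2.1, -1.3]
opening: -0.0003
```

>>> {"api": "drive_tool", "payload": {
  "targets": [0,1,0,0,0,0,0]
}}

```text
time_s: 10.75
tcp_pos: [0.5509, -0.0032, 0.0854]
eef_rot: [0.997, -0.077, 0.0, -0.001]
force: [0.4, 4.2, -1.6]
opening: 0.0004
```

>>> {"api": "drive_tool", "payload": {
  "targets": [0,1,0,0,0,0,0]
}}

```text
time_s: 10.88
tcp_pos: [0.5508, -0.0032, 0.0855]
eef_rot: [0.997, -0.077, 0.0, -0.001]
force: [1.9, 6.1, -1.8]
opening: -0.0001
```

Run:
```python
from cell import env
from h import *
o=env.get_obs()
print(o["time_s"],o["tcp_pos"],o["force"],tool_delta(o,[-.025-.011,0.002,.086],V[2]))
s=env.snapshot("side")
f=s["frame"][165:245,225:325]
cv2.imwrite("pics/side5z.png",cv2.resize(f,None,fx=7,fy=7,interpolation=cv2.INTER_CUBIC))
```

```text
10.875 [ 0.55083372 -0.00323025  0.08547823] [ 1.92151554  6.07982723 -1.79183314] (array([ 0.55101614, -0.00074944,  0.086     ]), array([-0.2, -2.5, -0.5]), array([-0.14, -0.03,  0.15]))
```

View pics/side5z.png

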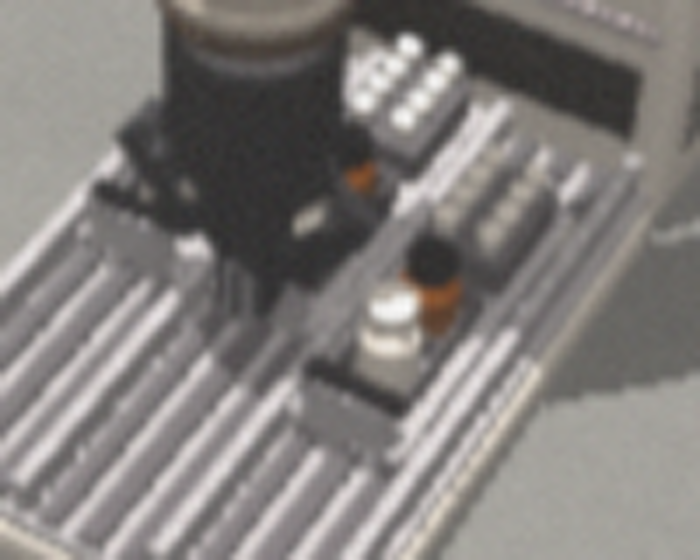

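The force climbed to 6 N and the tool stalled about 2.5 mm past nominal home, which matches the notch-end stop. I'll back off and move over behind lane 0.

>>> {"api": "drive_tool", "payload": {
  "targets": [0,-4,0,0,0,0,0,0,-15,0,0,0,0,0,0,-28,0,0,0,0,0,0,-30,-10,0,0,0,0,-35,0,0,0,0,0,0,-35,0,0,0,0,0,0,0,0,10,0,0,0,0,0,0,0,0,0,0,0]
}}

```text
time_s: 11.92
tcp_pos: [0.4937, 0.082, 0.085]
eef_rot: [0.997, -0.077, 0.0, 0.0]
force: [0.6, 0.1, -0.1]
opening: 0.0
```

Run:
```python
from cell import env
from h import *
o=env.get_obs()
print(o["time_s"],o["tcp_pos"],o["force"],tool_delta(o,[-.025-.011-.047,-.068,.0855],V[2]),o["q"].round(2))
for n in ("side","wrist"):
    s=env.snapshot(n)
    if n=="side":
        f=s["frame"][145:235,225:325]; f=cv2.resize(f,None,fx=6.5,fy=6.5,interpolation=cv2.INTER_CUBIC)
    else: f=s["frame"]
    cv2.imwrite(f"pics/{n}6.png",f)
```

```text
11.925 [0.49374459 0.08195583 0.0849895 ] [ 0.62887266  0.14566152 -0.14803158] (array([0.48918015, 0.05656818, 0.0855    ]), array([-0.6, 25.8, -0.5]), array([ 0.03, -0.01,  0.1 ])) [ 0.5   0.64 -0.91  2.03  0.71  0.81 -0.98]
```

View pics/side6.png

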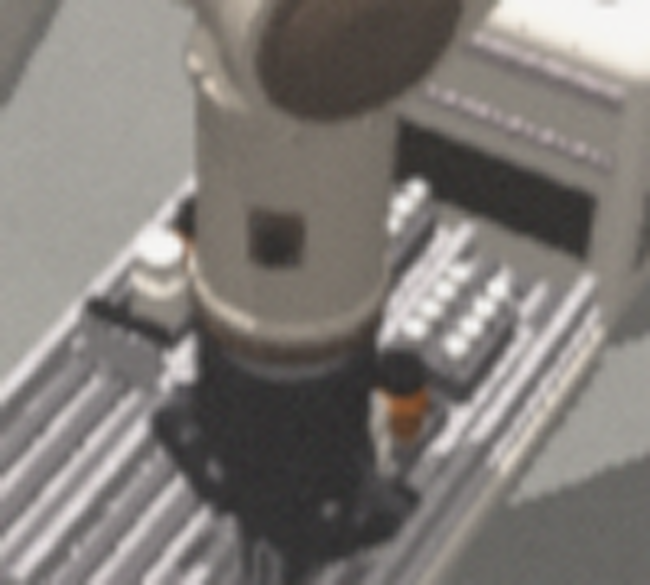

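>>> {"api": "drive_tool", "payload": {
  "targets": [0,8,0,0,0,0,0,0,4,0,0,0,0,0,0,3,0,0,0,0,0,0,3,0,0,0,0,0,0,3,0,0,0,0,0,0,3,0,0,0,0,0,0,3,0,0,0,0,0,0,3,0,0,0,0,0]
}}

```text
time_s: 13.02
tcp_pos: [0.4887, 0.0527, 0.0854]
eef_rot: [0.997, -0.077, 0.0, -0.0]
force: [0.6, 1.0, -0.8]
opening: -0.0004
```

>>> {"api": "drive_tool", "payload": {
  "targets": [0,3,0,0,0,0,0,0,3,0,0,0,0,0,0,3,0,0,0,0,0,0,3,0,0,0,0,0,0,3,0,0,0,0,0,0,3,0,0,0,0,0,0,3,0,0,0,0,0]
}}

```text
time_s: 13.9
tcp_pos: [0.4855, 0.0315, 0.0853]
eef_rot: [0.997, -0.077, 0.0, -0.0]
force: [0.1, 0.9, -0.0]
opening: 0.0
```

Run:
```python
from cell import env
from h import *
o=env.get_obs()
print(o["time_s"],o["tcp_pos"],o["force"],tool_delta(o,[-.0335,-.068,.0855],V[2]),o["q"].round(2))
for n in ("side",):
    s=env.snapshot(n)
    f=s["frame"][145:235,225:325]; f=cv2.resize(f,None,fx=6.5,fy=6.5,interpolation=cv2.INTER_CUBIC)
    cv2.imwrite(f"pics/{n}7.png",f)
```

```text
13.9 [0.48546865 0.03145815 0.08533371] [ 0.09931921  0.86739182 -0.02734533] (array([0.48147947, 0.00767084, 0.0855    ]), array([-0.3, 24.1, -0.2]), array([-0.  , -0.  ,  0.09])) [ 0.62  0.62 -0.92  2.07  0.71  0.8  -0.89]
```

View pics/side7.png

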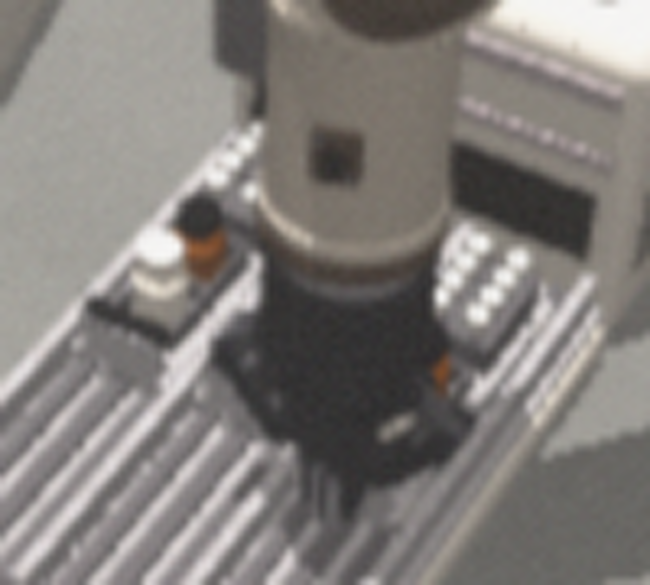

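>>> {"api": "drive_tool", "payload": {
  "targets": [0,2.5,0,0,0,0,0,0,2.5,0,0,0,0,0,0,2.5,0,0,0,0,0,0,2.5,0,0,0,0,0,0,2,0,0,0,0,0]
}}

```text
time_s: 14.58
tcp_pos: [0.4836, 0.0196, 0.0853]
eef_rot: [0.997, -0.077, 0.0, -0.0]
force: [-0.4, 2.7, -0.7]
opening: -0.0002
```

>>> {"api": "drive_tool", "payload": {
  "targets": [0,1.2,0,0,0,0,0,0,1.2,0,0,0,0,0,0,1.2,0,0,0,0,0,0,1.2,0,0,0,0,0]
}}

```text
time_s: 15.08
tcp_pos: [0.4829, 0.015, 0.0853]
eef_rot: [0.997, -0.077, -0.0, -0.0]
force: [0.6, 1.4, 0.0]
opening: -0.0
```

>>> {"api": "drive_tool", "payload": {
  "targets": [0,1.2,0,0,0,0,0,0,1.2,0,0,0,0,0]
}}

```text
time_s: 15.32
tcp_pos: [0.4824, 0.0124, 0.0853]
eef_rot: [0.997, -0.077, -0.0, 0.0]
force: [-0.5, 1.9, -1.5]
opening: 0.0001
```

>>> {"api": "drive_tool", "payload": {
  "targets": [0,1,0,0,0,0,0]
}}

```text
time_s: 15.45
tcp_pos: [0.4823, 0.0116, 0.0853]
eef_rot: [0.997, -0.077, -0.0, -0.0]
force: [0.4, 2.6, -1.2]
opening: -0.0004
```

>>> {"api": "drive_tool", "payload": {
  "targets": [0,1,0,0,0,0,0]
}}

```text
time_s: 15.58
tcp_pos: [0.4822, 0.0106, 0.0853]
eef_rot: [0.997, -0.077, -0.0, -0.0]
force: [-0.3, 1.9, -1.4]
opening: -0.0002
```

>>> {"api": "drive_tool", "payload": {
  "targets": [0,1,0,0,0,0,0]
}}

```text
time_s: 15.7
tcp_pos: [0.482, 0.0096, 0.0853]
eef_rot: [0.997, -0.077, -0.0, -0.0]
force: [-0.3, 1.8, -1.5]
opening: 0.0001
```

>>> {"api": "drive_tool", "payload": {
  "targets": [0,1,0,0,0,0,0]
}}

```text
time_s: 15.82
tcp_pos: [0.4819, 0.0086, 0.0853]
eef_rot: [0.997, -0.077, -0.0, 0.0]
force: [-0.1, 1.3, -0.8]
opening: 0.0
```

>>> {"api": "drive_tool", "payload": {
  "targets": [0,1,0,0,0,0,0]
}}

```text
time_s: 15.95
tcp_pos: [0.4817, 0.0077, 0.0853]
eef_rot: [0.997, -0.077, 0.0, -0.0]
force: [0.1, 3.2, -1.7]
opening: 0.0002
```

>>> {"api": "drive_tool", "payload": {
  "targets": [0,1,0,0,0,0,0]
}}

```text
time_s: 16.08
tcp_pos: [0.4817, 0.0077, 0.0854]
eef_rot: [0.997, -0.077, 0.0, -0.001]
force: [0.4, 5.4, -2.6]
opening: 0.0001
```

Lane 0 stopped at 5 N, also near the expected notch end. I'll back off, rise clear and look.

>>> {"api": "drive_tool", "payload": {
  "targets": [0,-4,0,0,0,0,0,0,-15,0,0,0,0,0,0,-40,0,0,0,0,0,0,-60,-20,0,0,0,0,0,-60,-50,0,0,0,0,0,-60,-50,0,0,0,0,0,-50,-50,0,0,0,0,0,0,-50,0,0,0,0]
}}

```text
time_s: 17.08
tcp_pos: [0.5196, 0.2677, 0.2812]
eef_rot: [0.997, -0.074, -0.0, -0.001]
force: [0.6, -0.9, 0.8]
opening: -0.0001
```

```bash
cat > look.py <<'E'
from cell import env
from h import *
import sys,pickle
o=env.get_obs()
print(o["time_s"],o["tcp_pos"],o["force"])
for n in ("side","top","wrist"):
    s=env.snapshot(n); pickle.dump(s,open(f"last_{n}.pkl","wb")); f=s["frame"]
    if n=="side": f=cv2.resize(f[145:245,215:325],None,fx=5.5,fy=5.5,interpolation=cv2.INTER_CUBIC)
    if n=="top": f=cv2.resize(f[150:240,215:365],None,fx=5.3,fy=5.3,interpolation=cv2.INTER_CUBIC)
    cv2.imwrite(f"pics/{n}_{sys.argv[1]}.png",f)
E
python3 look.py 8
```

```text
17.075 [0.51956741 0.26772553 0.28123375] [ 0.55604437 -0.85762038  0.80830033]
```

View pics/side_8.png

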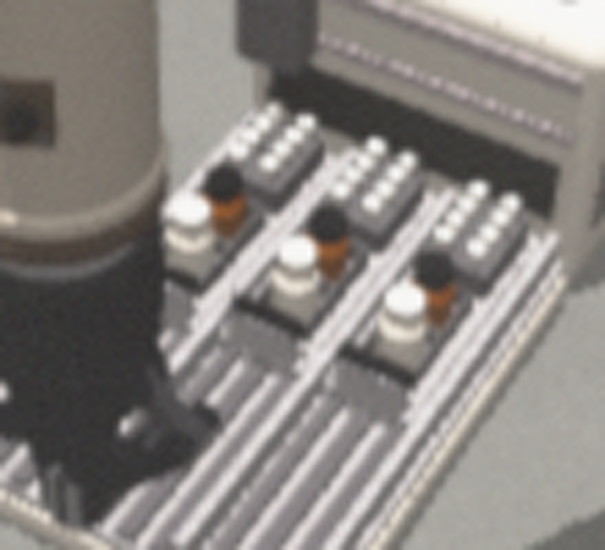

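View pics/top_8.png

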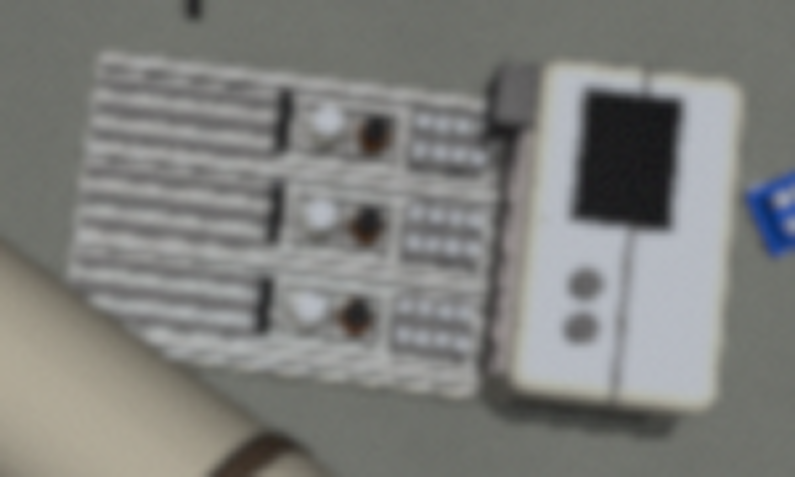

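View pics/wrist_8.png

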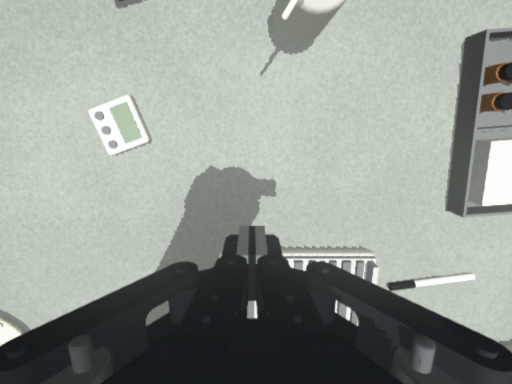

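All three carriers now line up in the top and side views: bars at zoomed top (284,122), (273,211) and (262,305). To check the drop in height I'll take a wrist view from above.

Run:
```python
from cell import env
from h import *
o=env.get_obs(); print(tool_delta(o,[.04,0,.36],V[2]))
c=env.snapshot("wrist")["cam_to_world"]; Rm=R.from_quat(o["eef_rot"]).as_matrix()
print(Rm.T@(c[:3,3]-o["tcp_pos"]),Rm.T@-c[:3,2])
```

```text
(array([ 0.53721723, -0.075513  ,  0.36      ]), array([ 67.2, 333.8, -78.3]), array([-0.16, -0.27,  0.19]))
[ 0.00041187 -0.06506529 -0.12115127] [-5.48003903e-04  2.57894011e-01  9.66173058e-01]
```

>>> {"api": "drive_tool", "payload": {
  "targets": [0,0,-40,0,0,0,0,10,40,-38,0,0,0,0,12,55,0,0,0,0,0,12,55,0,0,0,0,0,12,55,0,0,0,0,0,12,55,0,0,0,0,0,9,55,0,0,0,0,0,0,18,0,0,0,0,0]
}}

```text
time_s: 18.27
tcp_pos: [0.5352, -0.0827, 0.3551]
eef_rot: [0.997, -0.081, -0.002, 0.0]
force: [-0.1, 0.3, -0.1]
opening: 0.0003
```

>>> {"api": "drive_tool", "payload": {
  "targets": [0,0,0,0,0,0,0,0,0,0,0,0,0,0]
}}

```text
time_s: 18.52
tcp_pos: [0.5361, -0.0749, 0.357]
eef_rot: [0.997, -0.076, -0.0, -0.0]
force: [-0.2, 0.4, 1.0]
opening: 0.0001
```

```bash
python3 look.py 9
```

```text
18.525 [ 0.53605692 -0.07488338  0.35704777] [-0.15355423  0.42397444  0.95771869]
```

View pics/wrist_9.png

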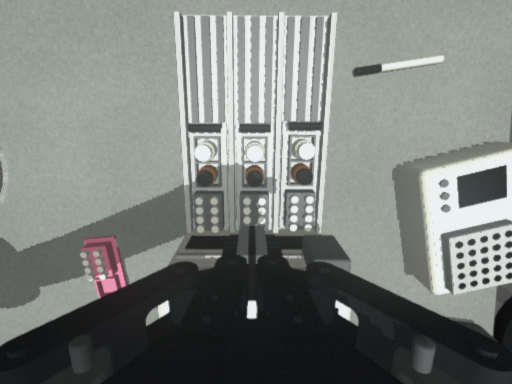

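Run:
```python
from h import *
import pickle
s=pickle.load(open("last_wrist.pkl","rb"))
f=cv2.resize(s["frame"][110:245,170:350],None,fx=4.4,fy=4.4,interpolation=cv2.INTER_CUBIC)
cv2.imwrite("pics/w9z.png",f)
```

```text
(no output)
```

View pics/w9z.png

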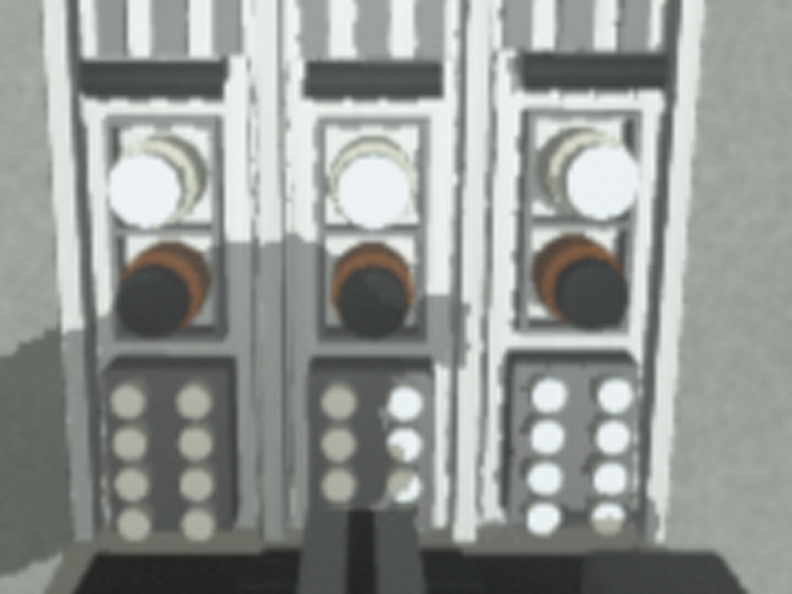

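View pics/side_9.png

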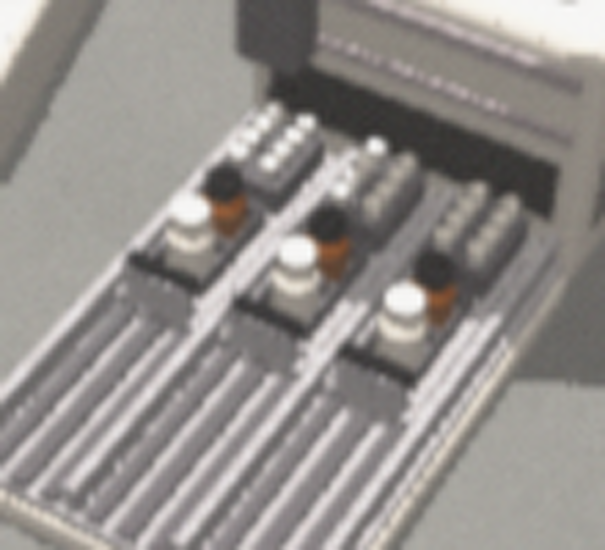

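Run:
```python
from h import *
import pickle
C={n:pickle.load(open(f"last_{n}.pkl","rb")) for n in("side","top","wrist")}
def un(p,k,o): return (np.array(p,float)+.5)/k-.5+o
top=un([[284,122],[273,211],[262,305]],5.3,[215,150])
side=un([[165,272],[274,319],[377,364]],5.5,[215,145])
wr=un([[597,71],[373,79],[154,78]],4.4,[170,110])
for i in range(3):
  for combo in (("top","side"),("side","wrist"),("top","side","wrist")):
    def f(p):
        return np.concatenate([(proj(C[n],p)[0]-m[i]) for n,m in(("top",top),("side",side),("wrist",wr)) if n in combo])
    r=least_squares(f,[.54,0,.09]); d=r.x-[V[0],V[1],0]
    c,s=np.cos(V[2]),np.sin(V[2]); print(2-i,combo,(1000*np.array([c*d[0]+s*d[1],-s*d[0]+c*d[1],d[2]])).round(1))
```

```text
2 ('top', 'side') [-18.3  69.9  80.7]
2 ('side', 'wrist') [-18.5  73.3  79.9]
2 ('top', 'side', 'wrist') [-18.5  73.   80. ]
1 ('top', 'side') [-17.2  -1.2  81.1]
1 ('side', 'wrist') [-15.5   2.2  77.1]
1 ('top', 'side', 'wrist') [-15.8   2.1  77.5]
0 ('top', 'side') [-17.7 -70.1  83.9]
0 ('side', 'wrist') [-15.6 -67.1  79.8]
0 ('top', 'side', 'wrist') [-15.8 -67.4  79.4]
```

The triangulated bar heights agree across the lanes (80, 77.5 and 79.4 mm), so all three sit at the same level. Lanes 0 and 1 are about 2.7 mm ahead of lane 2, within the notch play. Handing in.

Run:
```python
from cell import env
print(env.finish_job())
```

```text
the job is handed in; nothing more can be done
None
```

I pushed the carriers in lanes 1 and 0 home with the closed fingertips against their push plates. Lane 1 was about 119 mm out and lane 0 about 44 mm out. The carrier in lane 2 was already seated. I handed the job in at about 18.7 s; no verdict was reported.

- **Force:** sliding readings stayed between about 0 and 3 N. Both pushes ended at the notch stop at about 5–6 N, and I backed off each time. The drop itself was not clear in the noisy force reading; the firm stop about 2.5 mm past nominal home was the main sign.
- **Position:** in the last pictures the three grip bars are in line. The lane 0 and 1 carriers sit about 2.7 mm ahead of the lane 2 one, which is within the 3 mm play and the 6 mm limit.
- **Height:** triangulated bar heights were 80, 77.5 and 79.4 mm for lanes 2, 1 and 0, so all three carriers are level with each other. These are about 5 mm below the nominal 85 mm. I put that down to where I picked the bar pixels plus calibration error, so I relied on the comparison with the seated lane 2 carrier rather than on the absolute heights.
- **Bottles and bystanders:** all six bottles look upright in their pockets. I touched nothing else on the bench, and the arm finished clear above the deck.

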